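Shut the draft shield and zero the balance touch-free

TASK

The empty beaker on the enclosed (glass-chambered) balance is to be zeroed, but the chamber's top door has been left open: push that door gently until it is fully shut. Then point at the zeroing sensor, the right-hand one of the two round black eyes on that balance's terminal (right as you face the terminal): hold the fingertips about 3 cm straight above it for two full seconds without ever touching the terminal, and then take the hand well away from it (20 cm or so). Stay away from the space just above the left-hand eye, which would start the printer, and leave the beaker and the other loose things on the bench as they stand, neither lifted nor shifted.

Things in the scene. Friction and masses are not known exactly. Their poses are not given: they have to be found in the camera images.
- balance: Enclosed laboratory balance, 340 deep (x) x 210 wide (y) mm, fixed. Origin: centre of its footprint on the bench; x points from the terminal (front, to the robot) to the rear column, z up. Clear square weighing chamber: x -45 to +115, y +-97 mm, frame top 250 mm high. The other balance near by (open steel pan, no chamber) is not part of the job; either may stand on the left.
- terminal: The balance's low grey control terminal in front of the chamber (its origin and axes are the balance's): x -170 to -58, y +-105 mm, top 49 mm above the bench, sloping black display in the middle rising to 56 mm. The chamber's front pane is 100 mm behind the eyes. It must not be touched.
- tare_eye (a point): Zeroing sensor: round black eye 20 mm across in a thin steel ring, on the terminal's right-hand wing as one faces it (x -145, y -82 mm of the balance). The point is the centre of its top, 51.5 mm above the bench, z up. It reacts to fingertips held still straight above it, within about 2 cm sideways and 1.5 to 5 cm above it.
- print_eye (a point): The printer sensor: the same kind of eye on the left-hand wing (x -145, y +82 mm of the balance), centre of its top. To be kept clear: no hand within 3 cm sideways and lower than 8 cm above it.
- top_door (a joint): Opening of the chamber's sliding top door in m: 0 fully shut (against its stop), grows as the door slides back along the balance's +x, up to 0.09. It starts 0.045 to 0.075 open. It slides with about 1.5 N of friction and stays where it is left.
- door_grip (a point): Grip of the top door: upright grey bar near the clear door's front edge, 70 mm wide (y of the balance), 12 mm thick (x). The point is the centre of its top, 282.5 mm above the bench; it moves with the door (x -23 mm of the balance when shut). The glass behind it is flat, 256.5 mm above the bench, so fingers can push from behind the bar towards the terminal.
- beaker_center (a point): Empty small glass beaker standing on the round pan inside the chamber, 48 mm across, 55 mm high; the point is its centre, half-way up.
- wash_large: Large white wash bottle with bent spout, 68 mm across, 215 mm high; origin at the centre of its underside. Bystander.
- wash_small: Small white wash bottle with bent spout, 54 mm across, 180 mm high; origin at the centre of its underside. Bystander.
- reagent: Brown glass jar with black cap, 66 mm across, 130 mm high; origin at the centre of its underside. Bystander.
- flask: Glass volumetric flask with a narrow neck and white stopper, 68 mm across, 173 mm high; origin at the centre of its underside. Bystander.
- vial: Capped sample vial, 25 mm across, 54 mm high, standing just in front of the terminal; origin at the centre of its underside. Bystander.
- spatula: Steel spatula 170 mm long lying across the bench between robot and balances. Bystander.
- tweezers: Steel tweezers 130 mm long lying across the bench between robot and balances. Bystander.

How it is judged (in metres and radians):
On the way, in this order (a step that is already met when the one before it is completed fails the run):
1. the top door is fully shut (within 4 mm) (value of joint top_door below 0.004 m), for 0.2 s.
2. the hand dwells straight above the zeroing eye for 1.5 s, door still shut (grasp point within 25 mm sideways, 25 to 90 mm above the eye, nothing of the balance touched) (horizontal distance between the grasp point and tare_eye below 0.025 m and z of the grasp point in the frame of tare_eye between 0.025 and 0.09 m and value of joint top_door below 0.004 m and contact force between each of the arm, the fingers and balance below 0.3 N), for 1.5 s.
At the end, for the whole second after the job is handed in: The top door is shut to within 4 mm; the beaker stands upright on the pan within 6 mm of where it was; the other loose things are within 20 mm of where they were, the bottles, flask and vial upright; the hand is at least 12 cm from the zeroing eye and not over the printer eye (value of joint top_door below 0.004 m and distance of beaker_center from where it was at the start of the episode below 0.006 m and angle between beaker_center's own z axis and vertical below 0.1 rad and distance between the grasp point and tare_eye above 0.12 m and not (horizontal distance between the grasp point and print_eye below 0.03 m and z of the grasp point in the frame of print_eye between -0.05 and 0.08 m) and distance of each of wash_large, wash_small, reagent, flask, vial, spatula, tweezers from where it was at the start of the episode below 0.02 m and angle between each of wash_large, wash_small, reagent, flask, vial's own z axis and vertical below 0.2 rad); the robot touches nothing.
It fails at once if the terminal is touched (contact force between any of the arm, the fingers and terminal above 0.3 N).
It fails at once if the hand comes just above the left-hand (printer) eye: grasp point within 3 cm sideways and lower than 8 cm above it (horizontal distance between the grasp point and print_eye below 0.03 m and z of the grasp point in the frame of print_eye between -0.05 and 0.08 m).
It fails at once if the balance or its door is pushed harder than 30 N (contact force between any of the arm, the fingers and balance above 30 N).
It fails at once if the beaker on the pan is lifted or shifted by more than 6 mm (distance of beaker_center from where it was at the start of the episode above 0.006 m).
It fails at once if another loose thing is lifted or shifted by more than 20 mm (distance of any of wash_large, wash_small, reagent, flask, vial, spatula, tweezers from where it was at the start of the episode above 0.02 m).
It also fails if it takes over 48 s, if anything falls off the work surface, if the arm or the gripper's body presses on something with over 40 N, if the wrist force passes 120 N, or if a joint passes its speed limit or range.

ROBOT

A 6-joint arm with a two-finger parallel gripper is mounted at the origin on the work surface. World frame = base frame: x ahead of the robot, y to its left, z up, the work surface at z = 0. Lengths are in m, angles in degrees, forces in N, time in s.
With the tool pointing down it reaches from about 0.25 to 0.85 m from the base axis. Payload 12.5 kg.
Tool frame: the origin (TCP) lies on the front face of the gripper's body, between the roots of the fingers; the fingertips stand 84 mm ahead of it and the grasp point (between the pads) lies 65 mm ahead of it; z points along the fingers, y is the line along which they close (so a half turn about z gives the same grasp; the last joint's range is limited). The gripper opens to 93 mm and grips with 3 to 60 N. Pads are 15 mm wide; open, the fingers measure 128 mm over their backs; the gripper's body (75 mm by 188 mm) begins 65 mm behind the grasp point.
Start: joints at [-73.201, 20.094, 94.641, -0, 65.266, -4.847], TCP at [0.203, -0.511, 0.303] pointing down, gripper open.
Joint ranges: [-157.81, 157.81], [-45, 120.19], [0.68, 151.7], [-89.99, 269.99], [4.06, 180], [-164.3, 164.3]. Speed limits (degrees/s): [127.2, 127.2, 159.86, 180, 180, 180].

INTERFACE

Orientations are given as [roll, pitch, yaw] about the fixed x, y, z axes, in that order (R = Rz(yaw) Ry(pitch) Rx(roll)).
In Python, from plant import monitor, cams, r gives the robot as it stands.
- The arm moves only by the tool carry_out, never from a script. Its argument "motion" is a list of rows, each an object with "dp": the shift along the world's x, y, z in mm, a list of three; "delta_rot": the turn, a rotation vector about the world's x, y, z in degrees, a list of three; "grip": the finger opening in mm, from 0 to 93. A call has 1 to 10 rows; each row shifts and turns the commanded pose from where the row before left it; what a row does not reach is not made up. A row lasts 1/12 s, in which the tool goes at most 41.7 mm and 7.16 degrees, less where a joint would pass 70% of its speed; a pose out of reach is approached as far as the arm can. A call is refused whole if a number of a shift passes 41.7 or a number of a turn 7.16, either way. A call with a gripper value outside its range is refused whole. The fingers move at their own pace and stop on an object; "squeeze" is the grip in N (left out, the last holds). Time passes only in rows, so rows that do not move let the fingers close. It gives the time, the measured TCP pose, the force, the opening and the grip force at its end, in the units of the state.
- monitor.state(): the state, without advancing time (a new reading comes with each control period).
- cams.snapshot(name): name is "scene" or "side" or "wrist"; returns (picture, depth): 384x512x3 uint8, blue, green, red; 384x512 float32, m along the optical axis (not along the pixel's ray), 0 where there is no reading.
- cams.camera_params(name): a dict with "K" (3x3 intrinsics, pixels), "eye" and "rotation" of the camera in the world; the wrist camera has in their place "mount" (4x4, takes a point from camera to tool coordinates, whose origin is the TCP and whose axes are the flange's). Camera axes: x right, y down, z forward; pixel columns grow to the right and rows downward; lengths in m; the calibration is good to about 2 mm. A picture is of the moment at which its call begins: read the wrist's pose just before it. camera_params takes no time and is no camera call.
- r.hand_in(): hands the job in; it is judged then, once.
The state is a dict: "t": time; "joint_positions": joint angles; "dq": joint speeds; "tau": joint torques, N m; "eef_pos": TCP position; "eef_rot": TCP orientation; "force": force on the tool from outside, world axes, zero at the start; "moment": the same for the moment, N m; "finger_gap": finger opening in m; "gripper_force": force on a finger pad.
Only numpy, scipy, OpenCV 4.12 (cv2) and the standard library are available. Lean on these libraries where they do the work, as an engineer would, in place of code of your own. Each camera call takes 0.05 s, during which the arm holds its last target. There are 200 camera calls.

## Working session

There is one attempt and no reset: what is moved stays moved. The work goes in short steps, Python scripts to look and compute and a tool call to move; the robot and the scene stay as the last step left them, time stands still between calls to the robot, and variables do not carry over. Pictures are saved under pics/ and viewed, at most 10 in all, crops included, and the job is handed in when it is done.

Besides the shell and the picture viewer there is one more tool, called after "Emit:" as name([rows], argument=value, ...), one row to a line, values as JSON. carry_out: Moves the arm, as the interface text tells. Its arguments: {"type":"object","properties":{"motion":{"type":"array"},"squeeze":{"type":"number"}},"required":["motion"]}

```bash
mkdir -p pics
cat > h.py <<'E'
import numpy as np, cv2
from plant import monitor, cams, r
def snap(n):
    im,d=cams.snapshot(n); np.savez(f'pics/{n}.npz',im=im,d=d); cv2.imwrite(f'pics/{n}.png',im); return im,d
def ray(n,u,v):
    p=cams.camera_params(n); K=np.array(p['K']); R=np.array(p['rotation']); e=np.array(p['eye'])
    return e, R@np.linalg.solve(K,[u,v,1.0])
def onz(n,u,v,z):
    e,d=ray(n,u,v); return e+d*(z-e[2])/d[2]
E
python3 - <<'E'
from h import *
for n in('scene','side'):
    snap(n); p=cams.camera_params(n); print(n,p)
print(monitor.state())
E
```

```text
scene {'K': array([[403.24655255,   0.        , 257.96589541],
       [  0.        , 403.24655255, 196.11563865],
       [  0.        ,   0.        ,   1.        ]]), 'eye': array([0.89257655, 0.55273487, 1.03191599]), 'rotation': array([-140.98401343,   -0.34516005,  142.74744682])}
side {'K': array([[447.71330578,   0.        , 248.151172  ],
       [  0.        , 447.71330578, 183.19065412],
       [  0.        ,   0.        ,   1.        ]]), 'eye': array([0.03844187, 0.98131179, 0.93808854]), 'rotation': array([-125.11237543,   -1.23214843, -155.80648881])}
{'t': 0.1, 'joint_positions': array([-7.31997785e+01,  2.01228012e+01,  9.46716042e+01, -3.63311971e-04,
        6.52663158e+01, -4.84846460e+00]), 'dq': array([ 0.01022142, -0.08260197, -0.03382142, -0.05295539, -0.0381292 ,
        0.0608041 ]), 'tau': array([ 5.10235259e-04, -4.98030317e+01, -2.85704738e+01,  7.00258976e-02,
        2.38791341e-02, -5.62266052e-05]), 'eef_pos': array([ 0.20285287, -0.51099571,  0.30225153]), 'eef_rot': array([-1.79939468e+02, -4.80355667e-03,  2.16488357e+01]), 'force': array([0.72601348, 0.97882861, 0.1329661 ]), 'moment': array([ 0.07054886, -0.026318  ,  0.0142094 ]), 'gripper_force': 0.0, 'finger_gap': 0.09323619071031572}
```

Rotation is given as rpy in degrees; fix the helper and view.

```bash
sed -i "s/R=np.array(p\['rotation'\])/R=Rot.from_euler('xyz',p['rotation'],degrees=True).as_matrix()/; 1a from scipy.spatial.transform import Rotation as Rot" h.py; cat h.py
```

```text
import numpy as np, cv2
from scipy.spatial.transform import Rotation as Rot
from plant import monitor, cams, r
def snap(n):
    im,d=cams.snapshot(n); np.savez(f'pics/{n}.npz',im=im,d=d); cv2.imwrite(f'pics/{n}.png',im); return im,d
def ray(n,u,v):
    p=cams.camera_params(n); K=np.array(p['K']); R=Rot.from_euler('xyz',p['rotation'],degrees=True).as_matrix(); e=np.array(p['eye'])
    return e, R@np.linalg.solve(K,[u,v,1.0])
def onz(n,u,v,z):
    e,d=ray(n,u,v); return e+d*(z-e[2])/d[2]
```

View pics/scene.png

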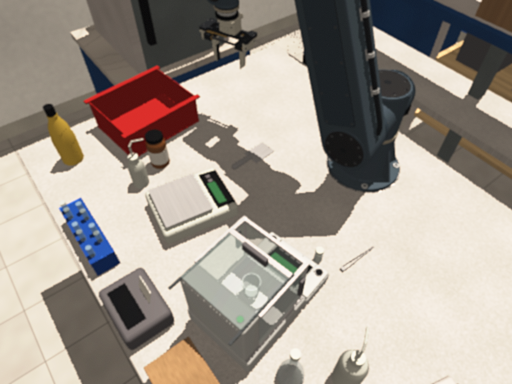

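View pics/side.png

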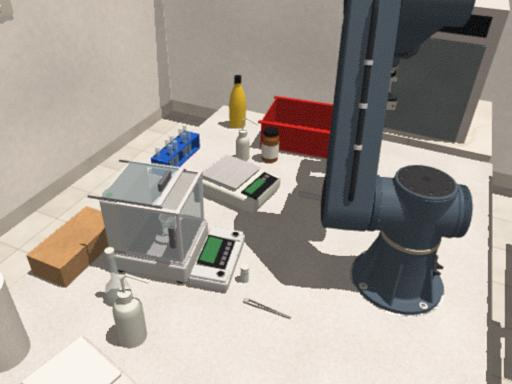

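The enclosed balance is at centre-left in the side view: chamber about (155,220), grip bar near (163,183), terminal near (217,258). In the scene view the chamber is at (245,285) and the bar at (257,253). I'll enlarge both.

Run:
```python
import cv2,numpy as np
a=cv2.imread('pics/side.png')[155:295,95:265]; b=cv2.imread('pics/scene.png')[210:350,170:340]
f=lambda x:cv2.resize(x,None,fx=4.4,fy=4.2,interpolation=cv2.INTER_CUBIC)
cv2.imwrite('pics/c1.png',f(a)); cv2.imwrite('pics/c2.png',f(b))
```

```text
(no output)
```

View pics/c1.png

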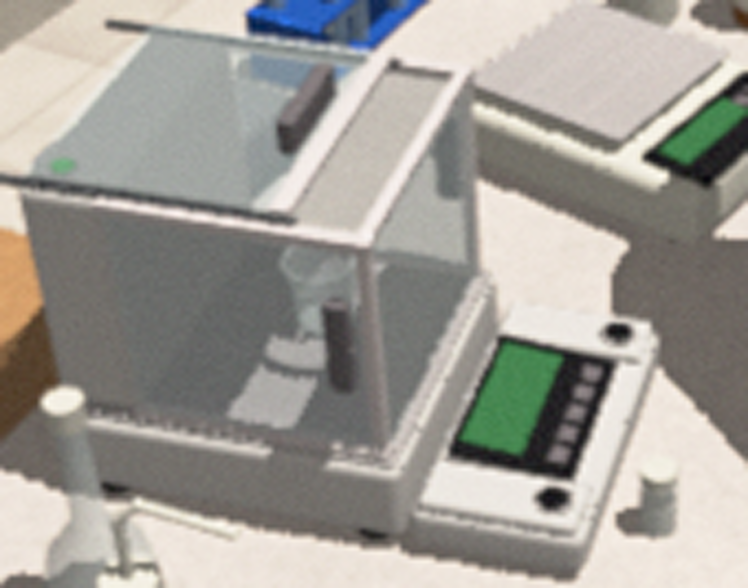

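View pics/c2.png

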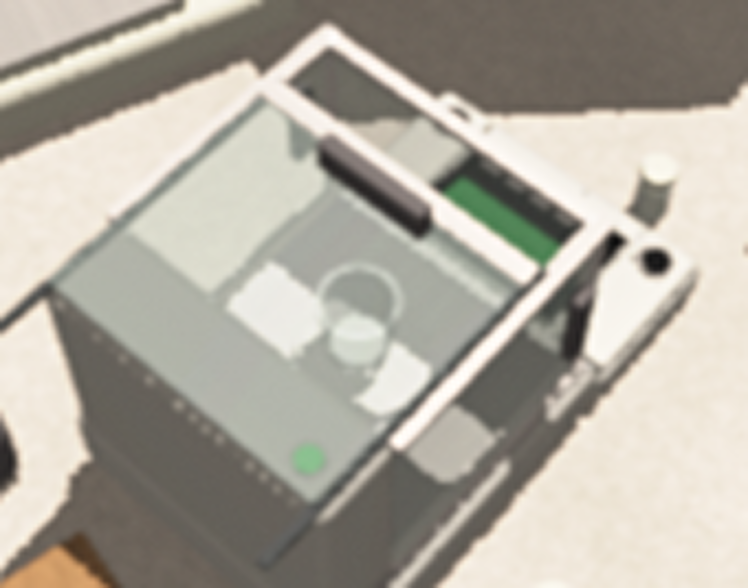

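```bash
cat > loc.py <<'E'
from h import *
S=np.load('pics/side.npz'); C=np.load('pics/scene.npz')
def blob(im,u,v,w,th):
    u,v=int(round(u)),int(round(v)); g=im[v-w:v+w+1,u-w:u+w+1].max(2).astype(float)
    m=(g<th); ww=m*(th-g); y,x=np.mgrid[v-w:v+w+1,u-w:u+w+1]; return (x*ww).sum()/ww.sum(),(y*ww).sum()/ww.sum(),m.sum()
t=blob(S['im'],95+619/4.4,155+331/4.2,4,120); p=blob(S['im'],95+551/4.4,155+497/4.2,4,120)
ps=blob(C['im'],170+655/4.4,210+262/4.2,4,110)
print(t,p,ps)
T=onz('side',*t[:2],.0515);P=onz('side',*p[:2],.0515);P2=onz('scene',*ps[:2],.0515)
print(T,P,P2,np.linalg.norm(T-P))
ya=(P-T)/np.linalg.norm(P-T); yaw=np.degrees(np.arctan2(-ya[0],ya[1])); print('yaw',yaw)
xa=np.array([ya[1],-ya[0],0]); O=(T+P)/2+.145*xa; O[2]=0; print('O',O)
loc=lambda q:np.round([(q-O)@xa,(q-O)@ya],4)
# bar: pts on top at z .2825
for n,(u0,v0,fx,fy),pts in (('side',(95,155,4.4,4.2),[(325,68),(285,122),(298,127),(333,75)]),('scene',(170,210,4.4,4.2),[(325,143),(425,213),(418,225),(345,150)])):
    for q in pts:
        w=onz(n,u0+q[0]/fx,v0+q[1]/fy,.2825); print(n,q,w.round(4),loc(w))
# frame top corners z .25, side & scene
for n,q in (('side',(370,240)),('side',(465,72)),('scene',(328,30)),('scene',(605,212))):
    o=(95,155) if n=='side' else (170,210)
    w=onz(n,o[0]+q[0]/4.4,o[1]+q[1]/4.2,.25); print('corner',n,w.round(4),loc(w))
E
python3 loc.py
```

```text
(np.float64(235.05795847750866), np.float64(233.52941176470588), np.int64(21)) (np.float64(220.15485278080698), np.float64(273.15812431842966), np.int64(30)) (np.float64(318.64166666666665), np.float64(271.8070512820513), np.int64(26))
[0.46647478 0.07686133 0.0515    ] [0.43389201 0.23726813 0.0515    ] [0.43553801 0.2340507  0.0515    ] 0.1636825463401396
yaw 11.48204174071747
O [0.59228153 0.18592854 0.        ]
side (325, 68) [0.6178 0.1661 0.2825] [ 0.0211 -0.0245]
side (285, 122) [0.6067 0.2258 0.2825] [0.0221 0.0362]
side (298, 127) [0.5972 0.227  0.2825] [0.013  0.0392]
side (333, 75) [0.6093 0.1707 0.2825] [ 0.0137 -0.0183]
scene (325, 143) [0.6274 0.1607 0.2825] [ 0.0294 -0.0317]
scene (425, 213) [0.6134 0.2233 0.2825] [0.0281 0.0324]
scene (418, 225) [0.6203 0.2266 0.2825] [0.0356 0.0343]
scene (345, 150) [0.6221 0.1701 0.2825] [ 0.026  -0.0214]
corner side [0.5272 0.2678 0.25  ] [-0.0475  0.0932]
corner side [0.5656 0.0914 0.25  ] [-0.0449 -0.0873]
corner scene [0.5702 0.0835 0.25  ] [-0.042  -0.0959]
corner scene [0.5287 0.263  0.25  ] [-0.047   0.0882]
```

Emit:
carry_out([
  {"dp":[0,0,35],"delta_rot":[0,0,0],"grip":0},
  {"dp":[0,0,35],"delta_rot":[0,0,-5],"grip":0},
  {"dp":[0,0,35],"delta_rot":[0,0,-5],"grip":0},
  {"dp":[0,0,35],"delta_rot":[0,0,0],"grip":0},
  {"dp":[21,33,0],"delta_rot":[0,0,0],"grip":0},
  {"dp":[21,33,0],"delta_rot":[0,0,0],"grip":0},
  {"dp":[21,33,0],"delta_rot":[0,0,0],"grip":0},
  {"dp":[21,33,0],"delta_rot":[0,0,0],"grip":0},
  {"dp":[21,33,0],"delta_rot":[0,0,0],"grip":0},
  {"dp":[21,33,0],"delta_rot":[0,0,0],"grip":0},
])

```text
t: 0.93
eef_pos: [0.3294, -0.3114, 0.4426]
eef_rot: [-180.0, 0.0, 11.6]
force: [1.5, -0.8, 0.6]
finger_gap: 0.0305
gripper_force: 0.0
```

Emit:
carry_out([
  {"dp":[21,33,0],"delta_rot":[0,0,0],"grip":0},
  {"dp":[21,33,0],"delta_rot":[0,0,0],"grip":0},
  {"dp":[21,33,0],"delta_rot":[0,0,0],"grip":0},
  {"dp":[21,33,0],"delta_rot":[0,0,0],"grip":0},
  {"dp":[21,33,0],"delta_rot":[0,0,0],"grip":0},
  {"dp":[21,33,0],"delta_rot":[0,0,0],"grip":0},
  {"dp":[21,33,0],"delta_rot":[0,0,0],"grip":0},
  {"dp":[21,33,0],"delta_rot":[0,0,0],"grip":0},
  {"dp":[0,0,0],"delta_rot":[0,0,0],"grip":0},
  {"dp":[0,0,0],"delta_rot":[0,0,0],"grip":0},
])

```text
t: 1.77
eef_pos: [0.4973, -0.0478, 0.4421]
eef_rot: [-180.0, 0.1, 11.8]
force: [0.3, 0.7, -0.1]
finger_gap: 0.0004
gripper_force: 0.0
```

Emit:
carry_out([
  {"dp":[20,31,0],"delta_rot":[0,0,0],"grip":0},
  {"dp":[20,31,0],"delta_rot":[0,0,0],"grip":0},
  {"dp":[20,31,0],"delta_rot":[0,0,0],"grip":0},
  {"dp":[20,31,0],"delta_rot":[0,0,0],"grip":0},
  {"dp":[20,31,0],"delta_rot":[0,0,0],"grip":0},
  {"dp":[20,31,0],"delta_rot":[0,0,0],"grip":0},
  {"dp":[20,31,0],"delta_rot":[0,0,0],"grip":0},
  {"dp":[20,31,0],"delta_rot":[0,0,0],"grip":0},
  {"dp":[0,0,0],"delta_rot":[0,0,0],"grip":0},
  {"dp":[0,0,0],"delta_rot":[0,0,0],"grip":0},
])

```text
t: 2.6
eef_pos: [0.6574, 0.1987, 0.4413]
eef_rot: [180.0, 0.1, 11.7]
force: [-0.6, -0.3, 0.2]
finger_gap: 0.0003
gripper_force: 0.0
```

Run:
```python
from h import *
s=monitor.state(); im,d=snap('wrist'); p=cams.camera_params('wrist'); print(s['eef_pos'],s['eef_rot'],p)
cv2.imwrite('pics/w1.png',im)
```

```text
[0.65741916 0.19865837 0.44133817] [1.79982054e+02 1.13917569e-01 1.16744619e+01] {'K': array([[337.78875069,   0.        , 253.34252643],
       [  0.        , 337.78875069, 194.83196606],
       [  0.        ,   0.        ,   1.        ]]), 'mount': array([[-8.48340042e-04, -9.55781149e-01, -2.94077669e-01,
         8.25461597e-02],
       [ 9.99999292e-01, -1.05628431e-03,  5.48280973e-04,
         1.45465900e-03],
       [-8.34666247e-04, -2.94076996e-01,  9.55781368e-01,
        -8.18535417e-02],
       [ 0.00000000e+00,  0.00000000e+00,  0.00000000e+00,
         1.00000000e+00]])}
```

View pics/w1.png

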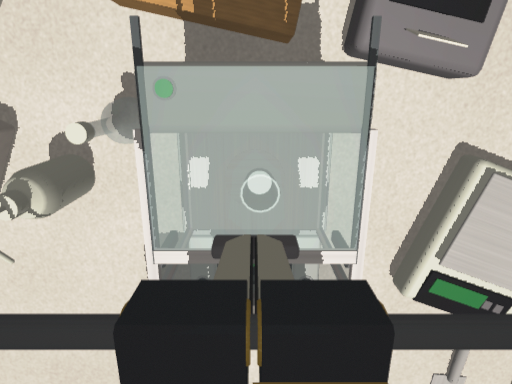

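The bar shows at columns 212–299 with its back edge near row 236, level and centred on the fingers, so the yaw is right. I'll compute its back edge.

Run:
```python
from h import *
O=np.array([.5923,.1859,0]);a=np.radians(11.5);xa=np.array([np.cos(a),np.sin(a),0]);ya=np.array([-np.sin(a),np.cos(a),0])
s=monitor.state(); M=np.array(cams.camera_params('wrist')['mount']);K=np.array(cams.camera_params('wrist')['K'])
R=Rot.from_euler('xyz',s['eef_rot'],degrees=True).as_matrix(); e=R@M[:3,3]+s['eef_pos']
def w(u,v,z):
    d=R@M[:3,:3]@np.linalg.solve(K,[u,v,1]); q=e+d*(z-e[2])/d[2]; return q.round(4),np.round([(q-O)@xa,(q-O)@ya],4)
for u,v,z in((213,236,.2825),(299,236,.2825),(213,258,.2825),(299,258,.2825),(152,250,.2565),(357,250,.2565)): print(u,v,*w(u,v,z))
print('tcp',[(s['eef_pos']-O)@xa,(s['eef_pos']-O)@ya])
g=np.load('pics/wrist.npz')['im'].max(2); print(g[225:266,217],g[225:266,293])
```

```text
213 236 [0.6262 0.2217 0.2825] [0.0403 0.0283]
299 236 [0.6395 0.1562 0.2825] [ 0.0404 -0.0385]
213 258 [0.6074 0.2185 0.2825] [0.0213 0.029 ]
299 258 [0.6211 0.1517 0.2825] [ 0.0214 -0.0393]
152 250 [0.5903 0.2726 0.2565] [0.0154 0.0853]
357 250 [0.6261 0.0973 0.2565] [ 0.0155 -0.0935]
tcp [np.float64(0.06576440042955277), np.float64(-0.0013287933764046945)]
[166 167 167 166 160 158 158 157 157 126  77  58  58  58  58  58  58  58
  58  58  58  60  63  64  65  64  64  65  64  63  63  64  61  80 109 117
 118 118  99  77  75] [164 165 164 163 158 156 157 157 157 144  93  57  57  57  56  57  58  58
  58  58  60  62  65  63  65  64  65  65  65  64  63  64  63  69 104 116
 117 118 111 107 104]
```

Emit:
carry_out([
  {"dp":[0,0,-30],"delta_rot":[0,0,0],"grip":0},
  {"dp":[0,0,-30],"delta_rot":[0,0,0],"grip":0},
  {"dp":[0,0,-20],"delta_rot":[0,0,0],"grip":0},
  {"dp":[0,0,-12],"delta_rot":[0,0,0],"grip":0},
  {"dp":[0,0,0],"delta_rot":[0,0,0],"grip":0},
  {"dp":[0,0,0],"delta_rot":[0,0,0],"grip":0},
])

```text
t: 3.15
eef_pos: [0.657, 0.1978, 0.3519]
eef_rot: [180.0, -0.0, 11.6]
force: [0.5, 0.3, 0.0]
finger_gap: 0.0008
gripper_force: 0.0
```

Emit:
carry_out([
  {"dp":[-5,-1,0],"delta_rot":[0,0,0],"grip":0},
  {"dp":[-5,-1,0],"delta_rot":[0,0,0],"grip":0},
  {"dp":[-3,-0.6,0],"delta_rot":[0,0,0],"grip":0},
  {"dp":[-3,-0.6,0],"delta_rot":[0,0,0],"grip":0},
  {"dp":[-3,-0.6,0],"delta_rot":[0,0,0],"grip":0},
  {"dp":[-3,-0.6,0],"delta_rot":[0,0,0],"grip":0},
  {"dp":[-3,-0.6,0],"delta_rot":[0,0,0],"grip":0},
  {"dp":[-3,-0.6,0],"delta_rot":[0,0,0],"grip":0},
  {"dp":[-3,-0.6,0],"delta_rot":[0,0,0],"grip":0},
  {"dp":[-3,-0.6,0],"delta_rot":[0,0,0],"grip":0},
])

```text
t: 3.98
eef_pos: [0.6228, 0.192, 0.3509]
eef_rot: [180.0, -0.0, 11.6]
force: [1.6, -0.3, 1.5]
finger_gap: 0.0006
gripper_force: 0.8
```

Emit:
carry_out([
  {"dp":[-3,-0.6,0],"delta_rot":[0,0,0],"grip":0},
  {"dp":[-3,-0.6,0],"delta_rot":[0,0,0],"grip":0},
  {"dp":[-3,-0.6,0],"delta_rot":[0,0,0],"grip":0},
  {"dp":[-3,-0.6,0],"delta_rot":[0,0,0],"grip":0},
  {"dp":[-3,-0.6,0],"delta_rot":[0,0,0],"grip":0},
  {"dp":[-3,-0.6,0],"delta_rot":[0,0,0],"grip":0},
  {"dp":[-3,-0.6,0],"delta_rot":[0,0,0],"grip":0},
  {"dp":[-3,-0.6,0],"delta_rot":[0,0,0],"grip":0},
  {"dp":[-3,-0.6,0],"delta_rot":[0,0,0],"grip":0},
  {"dp":[-3,-0.6,0],"delta_rot":[0,0,0],"grip":0},
])

```text
t: 4.82
eef_pos: [0.5926, 0.1859, 0.3507]
eef_rot: [180.0, 0.0, 11.6]
force: [1.1, -1.2, 1.2]
finger_gap: 0.0003
gripper_force: 0.8
```

Emit:
carry_out([
  {"dp":[-1,-0.2,0],"delta_rot":[0,0,0],"grip":0},
  {"dp":[-1,-0.2,0],"delta_rot":[0,0,0],"grip":0},
  {"dp":[-1,-0.2,0],"delta_rot":[0,0,0],"grip":0},
  {"dp":[-1,-0.2,0],"delta_rot":[0,0,0],"grip":0},
  {"dp":[-1,-0.2,0],"delta_rot":[0,0,0],"grip":0},
])

```text
t: 5.23
eef_pos: [0.5879, 0.185, 0.3507]
eef_rot: [180.0, 0.0, 11.6]
force: [2.0, -0.5, 0.7]
finger_gap: 0.0007
gripper_force: 0.8
```

Emit:
carry_out([
  {"dp":[-1,-0.2,0],"delta_rot":[0,0,0],"grip":0},
  {"dp":[-1,-0.2,0],"delta_rot":[0,0,0],"grip":0},
])

```text
t: 5.4
eef_pos: [0.5858, 0.1846, 0.3507]
eef_rot: [180.0, 0.0, 11.6]
force: [2.1, -1.6, 0.4]
finger_gap: 0.0002
gripper_force: 0.8
```

Emit:
carry_out([
  {"dp":[-1,-0.2,0],"delta_rot":[0,0,0],"grip":0},
  {"dp":[-1,-0.2,0],"delta_rot":[0,0,0],"grip":0},
])

```text
t: 5.57
eef_pos: [0.5846, 0.1843, 0.3508]
eef_rot: [-180.0, -0.2, 11.6]
force: [13.6, 2.5, -5.4]
finger_gap: 0.0004
gripper_force: 6.7
```

Emit:
carry_out([
  {"dp":[-1,-0.2,0],"delta_rot":[0,0,0],"grip":0},
])

```text
t: 5.65
eef_pos: [0.5844, 0.1843, 0.3508]
eef_rot: [-180.0, -0.3, 11.6]
force: [19.8, 3.2, -9.3]
finger_gap: 0.0007
gripper_force: 9.9
```

Emit:
carry_out([
  {"dp":[-1,-0.2,0],"delta_rot":[0,0,0],"grip":0},
])

```text
t: 5.73
eef_pos: [0.5841, 0.1842, 0.3509]
eef_rot: [-180.0, -0.5, 11.6]
force: [25.2, 4.5, -11.6]
finger_gap: 0.0005
gripper_force: 13.1
```

The door is against its stop. I'll back off and lift, then go in front to look at the eye.

Emit:
carry_out([
  {"dp":[3,0.6,0],"delta_rot":[0,0,0],"grip":0},
  {"dp":[5,1,0],"delta_rot":[0,0,0],"grip":0},
  {"dp":[5,1,0],"delta_rot":[0,0,0],"grip":0},
  {"dp":[0,0,30],"delta_rot":[0,0,0],"grip":0},
  {"dp":[0,0,35],"delta_rot":[0,0,0],"grip":0},
  {"dp":[0,0,25],"delta_rot":[0,0,0],"grip":0},
  {"dp":[-20,-30,0],"delta_rot":[0,0,0],"grip":0},
  {"dp":[-20,-30,0],"delta_rot":[0,0,0],"grip":0},
  {"dp":[-25,-30,0],"delta_rot":[0,0,0],"grip":0},
  {"dp":[-40,-8,0],"delta_rot":[0,0,0],"grip":0},
])

```text
t: 6.57
eef_pos: [0.4899, 0.0858, 0.4401]
eef_rot: [180.0, 0.1, 11.5]
force: [0.3, 0.9, 1.1]
finger_gap: 0.0004
gripper_force: 0.0
```

Emit:
carry_out([
  {"dp":[-40,-8,0],"delta_rot":[0,0,0],"grip":0},
  {"dp":[-40,-8,0],"delta_rot":[0,0,0],"grip":0},
  {"dp":[0,0,0],"delta_rot":[0,0,0],"grip":0},
  {"dp":[0,0,0],"delta_rot":[0,0,0],"grip":0},
])

```text
t: 6.9
eef_pos: [0.4089, 0.0723, 0.4416]
eef_rot: [180.0, -0.1, 11.6]
force: [0.2, -0.3, 0.3]
finger_gap: 0.0007
gripper_force: 0.0
```

Run:
```python
from h import *
s=monitor.state(); im,d=snap('wrist'); np.savez('pics/pose.npz',p=s['eef_pos'],r=s['eef_rot']); print(s['eef_pos'],s['eef_rot'])
cv2.imwrite('pics/w2.png',im)
```

```text
[0.4088543  0.07226462 0.44155272] [ 1.79996378e+02 -8.44010543e-02  1.16303802e+01]
```

View pics/w2.png

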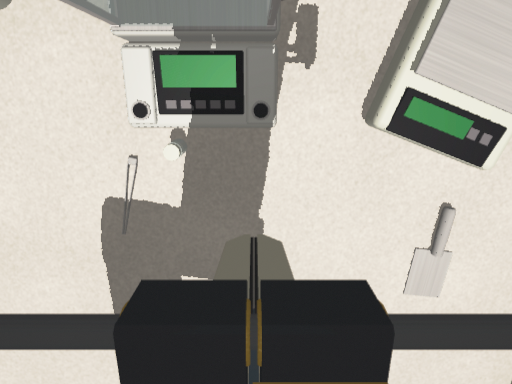

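The tare eye is at (261,110), the print eye at (140,110) and the vial at (173,152). I'll localise the eyes and check the door from the scene camera.

Run:
```python
from h import *
P=np.load('pics/pose.npz'); M=np.array(cams.camera_params('wrist')['mount']);K=np.array(cams.camera_params('wrist')['K'])
R=Rot.from_euler('xyz',P['r'],degrees=True).as_matrix(); e=R@M[:3,3]+P['p']
def w(u,v,z):
    d=R@M[:3,:3]@np.linalg.solve(K,[u,v,1]); return e+d*(z-e[2])/d[2]
T=w(261,110,.0515);Q=w(140,110,.0515);print(T,Q,np.linalg.norm(T-Q),np.degrees(np.arctan2(-(Q-T)[0],(Q-T)[1])))
print('tcp->T mm',(T-P['p'])*1000)
im,_=snap('side'); cv2.imwrite('pics/c3.png',cv2.resize(im[155:295,95:265],None,fx=4.4,fy=4.2,interpolation=cv2.INTER_CUBIC))
```

```text
[0.46846197 0.07203109 0.0515    ] [0.43551105 0.23285199 0.0515    ] 0.16416189223787733 11.579188472047708
tcp->T mm [ 5.96076658e+01 -2.33533255e-01 -3.90052717e+02]
```

View pics/c3.png

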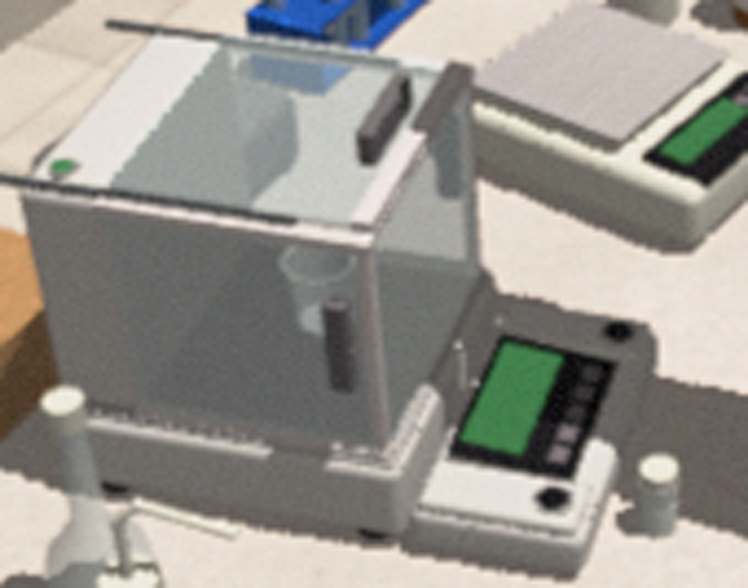

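Door is shut (bar at the front edge), beaker in place. The wrist camera sticks out about 82 mm towards the chamber, so I'll turn the hand 180° while high before descending.

Emit:
carry_out([
  {"dp":[0,0,0],"delta_rot":[0,0,7],"grip":0},
  {"dp":[0,0,0],"delta_rot":[0,0,7],"grip":0},
  {"dp":[0,0,0],"delta_rot":[0,0,7],"grip":0},
  {"dp":[0,0,0],"delta_rot":[0,0,7],"grip":0},
  {"dp":[0,0,0],"delta_rot":[0,0,7],"grip":0},
  {"dp":[0,0,0],"delta_rot":[0,0,7],"grip":0},
  {"dp":[0,0,0],"delta_rot":[0,0,7],"grip":0},
  {"dp":[0,0,0],"delta_rot":[0,0,7],"grip":0},
  {"dp":[0,0,0],"delta_rot":[0,0,7],"grip":0},
  {"dp":[0,0,0],"delta_rot":[0,0,7],"grip":0},
])

```text
t: 7.83
eef_pos: [0.4112, 0.0727, 0.4404]
eef_rot: [-179.9, 0.0, 82.0]
force: [-0.3, 0.6, 0.7]
finger_gap: 0.0004
gripper_force: 0.0
```

Emit:
carry_out([
  {"dp":[0,0,0],"delta_rot":[0,0,7],"grip":0},
  {"dp":[0,0,0],"delta_rot":[0,0,7],"grip":0},
  {"dp":[0,0,0],"delta_rot":[0,0,7],"grip":0},
  {"dp":[0,0,0],"delta_rot":[0,0,7],"grip":0},
  {"dp":[0,0,0],"delta_rot":[0,0,7],"grip":0},
  {"dp":[0,0,0],"delta_rot":[0,0,7],"grip":0},
  {"dp":[0,0,0],"delta_rot":[0,0,7],"grip":0},
  {"dp":[0,0,0],"delta_rot":[0,0,7],"grip":0},
  {"dp":[0,0,0],"delta_rot":[0,0,7],"grip":0},
  {"dp":[0,0,0],"delta_rot":[0,0,7],"grip":0},
])

```text
t: 8.67
eef_pos: [0.4112, 0.0727, 0.4403]
eef_rot: [-180.0, -0.1, 152.0]
force: [-0.3, 0.9, -1.0]
finger_gap: 0.0
gripper_force: 0.0
```

Emit:
carry_out([
  {"dp":[0,0,0],"delta_rot":[0,0,7],"grip":0},
  {"dp":[0,0,0],"delta_rot":[0,0,7],"grip":0},
  {"dp":[0,0,0],"delta_rot":[0,0,7],"grip":0},
  {"dp":[0,0,0],"delta_rot":[0,0,7],"grip":0},
  {"dp":[0,0,0],"delta_rot":[0,0,7],"grip":0},
  {"dp":[0,0,0],"delta_rot":[0,0,5],"grip":0},
  {"dp":[19.5,0.2,0],"delta_rot":[0,0,0],"grip":0},
  {"dp":[19.5,0.2,0],"delta_rot":[0,0,0],"grip":0},
  {"dp":[19.5,0.2,0],"delta_rot":[0,0,0],"grip":0},
  {"dp":[0,0,0],"delta_rot":[0,0,0],"grip":0},
])

```text
t: 9.5
eef_pos: [0.4718, 0.0732, 0.4396]
eef_rot: [180.0, -0.1, -168.4]
force: [1.5, -0.2, 1.1]
finger_gap: 0.0006
gripper_force: 0.0
```

Emit:
carry_out([
  {"dp":[-5,0,-30],"delta_rot":[0,0,0],"grip":0},
  {"dp":[0,0,-35],"delta_rot":[0,0,0],"grip":0},
  {"dp":[0,0,-35],"delta_rot":[0,0,0],"grip":0},
  {"dp":[0,0,-35],"delta_rot":[0,0,0],"grip":0},
  {"dp":[0,0,-35],"delta_rot":[0,0,0],"grip":0},
  {"dp":[0,0,-30],"delta_rot":[0,0,0],"grip":0},
  {"dp":[0,0,0],"delta_rot":[0,0,0],"grip":0},
  {"dp":[0,0,0],"delta_rot":[0,0,0],"grip":0},
])

```text
t: 10.17
eef_pos: [0.4635, 0.0732, 0.2402]
eef_rot: [180.0, -0.2, -168.3]
force: [-0.0, 0.5, 1.1]
finger_gap: 0.0006
gripper_force: 0.0
```

Emit:
carry_out([
  {"dp":[0,0,-25],"delta_rot":[0,0,0],"grip":0},
  {"dp":[0,0,-20],"delta_rot":[0,0,0],"grip":0},
  {"dp":[0,0,-15],"delta_rot":[0,0,0],"grip":0},
  {"dp":[0,0,-10],"delta_rot":[0,0,0],"grip":0},
  {"dp":[0,0,0],"delta_rot":[0,0,0],"grip":0},
  {"dp":[0,0,0],"delta_rot":[0,0,0],"grip":0},
])

```text
t: 10.67
eef_pos: [0.4642, 0.0731, 0.1719]
eef_rot: [-180.0, 0.1, -168.4]
force: [-0.1, -0.5, -0.5]
finger_gap: 0.0004
gripper_force: 0.0
```

Tips are 36 mm above the eye. I'll go down 5 mm, move x by 3 mm and dwell about 2.5 s.

Emit:
carry_out([
  {"dp":[3,0,-5],"delta_rot":[0,0,0],"grip":0},
  {"dp":[0,0,0],"delta_rot":[0,0,0],"grip":0},
  {"dp":[0,0,0],"delta_rot":[0,0,0],"grip":0},
  {"dp":[0,0,0],"delta_rot":[0,0,0],"grip":0},
  {"dp":[0,0,0],"delta_rot":[0,0,0],"grip":0},
  {"dp":[0,0,0],"delta_rot":[0,0,0],"grip":0},
  {"dp":[0,0,0],"delta_rot":[0,0,0],"grip":0},
  {"dp":[0,0,0],"delta_rot":[0,0,0],"grip":0},
  {"dp":[0,0,0],"delta_rot":[0,0,0],"grip":0},
  {"dp":[0,0,0],"delta_rot":[0,0,0],"grip":0},
])

```text
t: 11.5
eef_pos: [0.4664, 0.073, 0.1658]
eef_rot: [-180.0, 0.0, -168.4]
force: [0.0, 0.2, 0.5]
finger_gap: 0.0008
gripper_force: 0.0
```

Emit:
carry_out([
  {"dp":[0,0,0]},
  {"dp":[0,0,0]},
  {"dp":[0,0,0]},
  {"dp":[0,0,0]},
  {"dp":[0,0,0]},
  {"dp":[0,0,0]},
  {"dp":[0,0,0]},
  {"dp":[0,0,0]},
  {"dp":[0,0,0]},
  {"dp":[0,0,0]},
])

```text
invalid input at $.motion[0]: expected keys dp, delta_rot, grip
```

Emit:
carry_out([
  {"dp":[0,0,0],"delta_rot":[0,0,0],"grip":0},
  {"dp":[0,0,0],"delta_rot":[0,0,0],"grip":0},
  {"dp":[0,0,0],"delta_rot":[0,0,0],"grip":0},
  {"dp":[0,0,0],"delta_rot":[0,0,0],"grip":0},
  {"dp":[0,0,0],"delta_rot":[0,0,0],"grip":0},
  {"dp":[0,0,0],"delta_rot":[0,0,0],"grip":0},
  {"dp":[0,0,0],"delta_rot":[0,0,0],"grip":0},
  {"dp":[0,0,0],"delta_rot":[0,0,0],"grip":0},
  {"dp":[0,0,0],"delta_rot":[0,0,0],"grip":0},
  {"dp":[0,0,0],"delta_rot":[0,0,0],"grip":0},
])

```text
t: 12.33
eef_pos: [0.4664, 0.073, 0.1657]
eef_rot: [180.0, -0.0, -168.4]
force: [-0.5, -0.4, -0.1]
finger_gap: 0.0008
gripper_force: 0.0
```

Emit:
carry_out([
  {"dp":[0,0,0],"delta_rot":[0,0,0],"grip":0},
  {"dp":[0,0,0],"delta_rot":[0,0,0],"grip":0},
  {"dp":[0,0,0],"delta_rot":[0,0,0],"grip":0},
  {"dp":[0,0,0],"delta_rot":[0,0,0],"grip":0},
  {"dp":[0,0,0],"delta_rot":[0,0,0],"grip":0},
  {"dp":[0,0,0],"delta_rot":[0,0,0],"grip":0},
  {"dp":[0,0,0],"delta_rot":[0,0,0],"grip":0},
  {"dp":[0,0,0],"delta_rot":[0,0,0],"grip":0},
  {"dp":[0,0,0],"delta_rot":[0,0,0],"grip":0},
  {"dp":[0,0,0],"delta_rot":[0,0,0],"grip":0},
])

```text
t: 13.17
eef_pos: [0.4664, 0.073, 0.1657]
eef_rot: [-180.0, -0.0, -168.3]
force: [-0.4, 0.5, 0.3]
finger_gap: 0.0003
gripper_force: 0.0
```

Dwell was 2.5 s. I'll withdraw straight up, then back and to the right.

Emit:
carry_out([
  {"dp":[0,0,30],"delta_rot":[0,0,0],"grip":0},
  {"dp":[0,0,38],"delta_rot":[0,0,0],"grip":0},
  {"dp":[0,0,38],"delta_rot":[0,0,0],"grip":0},
  {"dp":[0,0,38],"delta_rot":[0,0,0],"grip":0},
  {"dp":[0,0,38],"delta_rot":[0,0,0],"grip":0},
  {"dp":[0,0,38],"delta_rot":[0,0,0],"grip":0},
  {"dp":[0,-30,0],"delta_rot":[0,0,0],"grip":0},
  {"dp":[0,-30,0],"delta_rot":[0,0,0],"grip":0},
  {"dp":[0,-30,0],"delta_rot":[0,0,0],"grip":0},
  {"dp":[0,-20,0],"delta_rot":[0,0,0],"grip":0},
])

```text
t: 14.0
eef_pos: [0.4661, -0.0389, 0.386]
eef_rot: [-180.0, 0.0, -168.4]
force: [-0.4, 0.8, -0.2]
finger_gap: 0.0006
gripper_force: 0.0
```

Emit:
carry_out([
  {"dp":[0,0,0],"delta_rot":[0,0,0],"grip":0},
  {"dp":[0,0,0],"delta_rot":[0,0,0],"grip":0},
  {"dp":[0,0,0],"delta_rot":[0,0,0],"grip":0},
])

```text
t: 14.25
eef_pos: [0.4663, -0.0365, 0.3857]
eef_rot: [180.0, -0.0, -168.4]
force: [-0.2, 0.9, 0.4]
finger_gap: 0.0005
gripper_force: 0.0
```

```bash
python3 -c "
from h import *
print(monitor.state()['eef_pos']); print(r.hand_in())"
```

```text
[ 0.46634598 -0.03651293  0.38566434]
the job is handed in; nothing more can be done
None
```

I shut the top door against its stop (wrist force peaked at about 25 N, limit 30 N), held the fingertips about 3 cm above the right-hand eye for about 2.5 s, moved the hand over 20 cm away, and handed the job in at about 14 s; no verdict was returned.

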